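Open the clamp fixture with its lift lever and hold it open

TASK

Open the clamp fixture on the machine deck so that a colleague can slide the moulded housing out: with a fingertip push the swing strap sideways until it is clear of the heavy hinged cover, then press the long end of the lift lever all the way down so that its short end raises the cover. Do not raise the cover by hand, do not pull the lever up, and leave the housing in its nest and the things lying around where they are. Finish while holding: the program ends with the fingers still pressing the lever down and the cover standing open.

Things in the scene. Friction and masses are not known exactly. Their poses are not given: they have to be found in the camera images.
- fixture: Clamp fixture fixed on the deck. Origin on the deck under the middle of its white nest block (150 x 150, top at z 62). x points from its front (strap, lever's long end) to its back (cover hinge), y to its left (lever's side), z up; at yaw 0 its front faces the robot. 'F' means mm in this frame. Its dark base plate spans F x -160..140, y -110..150, 12 thick.
- cover (a joint): Angle (rad) of the heavy steel cover: 0 shut, grows as its front rises, about 0.4 with the lever fully down; falls shut when the lever is let go. A frame with a window, shut at F x -90..83, y -80..80, z 64..74, about 2 kg; hinge along y at F x 98, z 70. Its side ear (F x 18..62, y to 128) lies on the lever's short end. It cannot rise while the strap lies over its front edge.
- cover_front (a point): Middle of the upper front edge of the cover, at F (-90, 0, 74) when shut; it rises about 70 mm when the lever is fully down.
- strap (a joint): Angle (rad) of the steel swing strap (64 x 20 x 10, underside at F z 78) about its upright post (20 in diameter) at F (-118, 0): 0 pointing to F +x, over the cover's front edge; grows clockwise seen from above, its free end swinging to F -y; clear of the cover from about 1.2, stop at 1.75. Starts at 0 to 0.3. Stiff (1.5 N at the knob); stays where it is left.
- strap_knob (a point): Centre of the top face of the round black knob standing upright on the strap, 42 mm from the post's axis. The knob is 16 in diameter, from F z 98 to 126, on a thin stem (z 88 to 98).
- lift_lever (a joint): Angle (rad) of the lift lever: 0 at rest, long end standing up; grows as the long end is pressed down; stop at 0.45 (fully down). Pivot along y at F (-20, 105, 58), in cheeks up to z 74. Short arm 60 mm, back under the ear; long arm a bar 185 long, 16 wide, to the front. Pressing at the pad takes 7 to 15 N at first, 3 to 8 N near the bottom; let go, it rises again.
- lever_pad (a point): Middle of the upper face of the grey press pad (52 x 46, 8 thick, 46 along F y) on the lever's long end: at rest at F (-193, 105, 133), fully down at F (-208, 105, 50), moving on an arc about the pivot. At rest it leans 0.25 rad, its front end higher; fully down 0.2 rad the other way.
- housing: Loose black plastic housing 70 x 100 x 24 in the pocket of the nest block, under the cover; origin at the centre of its underside. Bystander: to be left there.
- pliers: Loose pliers with yellow handles, 160 long, 50 wide, 18 high, lying on the deck in front and to the right of the fixture; x axis along them to the jaws. Bystander.
- split_ring: Loose flat steel ring with a gap, 60 in diameter, 6 thick, on the deck in front of the fixture; origin at its centre, underside. Bystander.
- glue_bottle: Loose small white bottle with black cap, 44 in diameter, 105 high, standing on the deck to the left of the fixture; origin at the centre of its underside. Bystander.

How it is judged:
On the way, in this order (a step that is already met when the one before it is completed fails the run):
1. the swing strap is pushed clear while the cover is still shut (value of joint strap above 1.2 rad and value of joint cover below 0.03 rad), for 0.2 s.
2. the lever is pressed fully down by the fingers and the cover stands open (value of joint lift_lever above 0.38 rad and value of joint cover above 0.3 rad and contact force between the fingers and lift_lever above 1.5 N), for 0.2 s.
At the end, for the whole second after the job is handed in: Fingers press the lever with over 1.5 N; lever within 0.07 rad of fully down; cover at rest, open over 0.3 rad, untouched by the robot; strap beyond 1.2 rad, clear of the cover; housing within 15 mm and each bystander within 20 mm of its start (all of step 2 and velocity of joint cover below 0.1 rad/s and value of joint strap above 1.2 rad and contact force between each of the fingers, the arm and cover below 0.5 N and distance of housing from where it was at the start of the episode below 0.015 m and distance of each of pliers, split_ring, glue_bottle from where it was at the start of the episode below 0.02 m); the arm keeps its last pose, push and grip.
It fails at once if the cover was raised by hand: touched by the robot with more than 1 N while open (value of joint cover above 0.05 rad and contact force between any of the fingers, the arm and cover above 1 N).
It fails at once if the lever was pulled up instead of pressed (value of joint lift_lever below -0.08 rad).
It fails at once if the housing was taken from or shifted in its nest (distance of housing from where it was at the start of the episode above 0.015 m).
It fails at once if a thing lying around was lifted, pushed or knocked over (moved more than 20 mm) (distance of any of pliers, split_ring, glue_bottle from where it was at the start of the episode above 0.02 m or angle between glue_bottle's own z axis and vertical above 0.4 rad).
It also fails if it takes over 48 s, if anything falls off the work surface, if the arm or the gripper's body presses on something with over 40 N, if the wrist force passes 120 N, or if a joint passes its speed limit or range.

ROBOT

A 7-joint arm with a two-finger parallel gripper is mounted at the origin on the work surface. World frame = base frame: x ahead of the robot, y to its left, z up, the work surface at z = 0. Lengths are in m, angles in rad, forces in N, time in s.
With the tool pointing down it reaches from about 0.425 to 0.875 m from the base axis. Payload 8.4 kg.
Tool frame: the origin (TCP) lies on the front face of the gripper's body, between the roots of the fingers; the fingertips stand 70 mm ahead of it and the grasp point (between the pads) lies 51 mm ahead of it; y points along the fingers, x is the direction in which the jaws open and shut, and the axes are right-handed (so a half turn about y gives the same grasp; the last joint's range is limited). The gripper opens to 87 mm and grips with 3 to 60 N. Pads are 19 mm wide; open, the fingers measure 117 mm over their backs; the gripper's body (75 mm by 190 mm) begins 51 mm behind the grasp point.
Start: joints at [1.061, 0.333, 0.04, 1.465, -0.013, 1.343, -0.059], TCP at [0.26, -0.596, 0.292] pointing down, gripper open.
Joint ranges: [-2.58, 2.58], [-0.38, 2.09], [-1.3, 1.39], [0.25, 2.4], [-1.5, 4.64], [0.08, 2.09], [-2.65, 2.65]. Speed limits (rad/s): [2.22, 2.22, 2.79, 2.79, 3.14, 3.14, 3.14].

INTERFACE

Orientations are given as a 3x3 rotation matrix whose columns are the frame's x, y, z axes.
In Python, from bench import env gives the robot as it stands.
- The arm moves only by the tool step_arm, never from a script. Its argument "moves" is a list of rows, each an object with "rot": the turn, a rotation vector about the tool's x, y, z in degrees, a list of three; "translation": the shift along the tool's x, y, z in mm, a list of three; "jaw": the finger opening in mm, from 0 to 87. A call has 1 to 10 rows; each row shifts and turns the commanded pose from where the row before left it, along the tool's axes as they then stand; what a row does not reach is not made up. A row lasts 1/10 s, in which the tool goes at most 50 mm and 8.59 degrees, less where a joint would pass 70% of its speed; a pose out of reach is approached as far as the arm can. A call is refused whole if a number of a shift passes 50 or a number of a turn 8.59, either way. A call with a gripper value outside its range is refused whole. The fingers move at their own pace and stop on an object; the grip force is fixed at half the most. Time passes only in rows, so rows that do not move let the fingers close. It gives the time, the measured TCP pose, the force and the opening at its end, in the units of the state.
- env.observe(): the state, without advancing time (a new reading comes with each control period).
- env.get_image(name): name is "scene" or "top"; returns (picture, depth): 480x640x3 uint8, red, green, blue; 480x640 float32, m along the optical axis (not along the pixel's ray), 0 where there is no reading.
- env.camera_info(name): a dict with "fov_y" (degrees; the focal length in pixels is half the picture's height over the tangent of half this angle, whatever the lens; pixels are square), "cx", "cy" (the principal point, pixels), "dist" ([k1, k2, p1, p2, k3] as OpenCV has them; the pictures are not rectified), "world_from_camera" (4x4, takes a point from camera to world coordinates). Camera axes: x right, y down, z forward; pixel columns grow to the right and rows downward; lengths in m; the calibration is good to about 2 mm. A picture is of the moment at which its call begins. camera_info takes no time and is no camera call.
- env.close_job(): hands the job in, once; it reports no verdict.
Trained networks look in the newest picture that a camera, given by its name, has taken for a name from the list of things; names that differ only in an ending like _2 or _b are one class to them, and where a whole thing is asked for, a point or a joint stands for the part that bears it (a point fixed in the world has none). Each returns a list of dicts, best first, with "p" (0 to 1); they miss things now and then, are a little off and sometimes report something else, mostly with a low value. They report only what shows in the picture. A call takes as long as a camera call.
- env.find_in(camera, name): "box" ([left, top, right, bottom] in pixels, round what is visible of it).
The state is a dict: "time_s": time; "joints": joint angles; "qvel": joint speeds; "joint_efforts": joint torques, N m; "eef_pos": TCP position; "ee_rot": TCP orientation; "contact_force": force on the tool from outside, world axes, zero at the start; "wrist_torque": the same for the moment, N m; "width": finger opening in m.
Only numpy, scipy, OpenCV 4.12 (cv2) and the standard library are available. Lean on these libraries where they do the work, as an engineer would, in place of code of your own. Each camera call takes 0.05 s, during which the arm holds its last target. There are 200 camera calls.

## Working session

There is one attempt and no reset: what is moved stays moved. The work goes in short steps, Python scripts to look and compute and a tool call to move; the robot and the scene stay as the last step left them, time stands still between calls to the robot, and variables do not carry over. Pictures are saved under pics/ and viewed, about 8 in all and at most 12, crops included, and the job is handed in when it is done.

Besides the shell and the picture viewer there is one more tool, called by a JSON object that holds its "op" and its "data", one argument or row to a line. step_arm: Moves the arm, as the interface text tells. Its arguments: {"type":"object","properties":{"moves":{"type":"array"}},"required":["moves"]}

```bash
mkdir -p pics; cat > h.py <<'E'
import numpy as np, cv2
from bench import env
def cam(n):
    c=env.camera_info(n); f=240/np.tan(np.radians(c["fov_y"])/2)
    K=np.array([[f,0,c["cx"]],[0,f,c["cy"]],[0,0,1]]); return K,np.array(c["dist"],float),np.array(c["world_from_camera"])
def unproj(n,uv,d):
    K,D,T=cam(n); p=cv2.undistortPoints(np.array(uv,float).reshape(-1,1,2),K,D).reshape(-1,2)
    d=np.asarray(d,float).reshape(-1,1); P=np.c_[p,np.ones(len(p))]*d
    return P@T[:3,:3].T+T[:3,3]
def proj(n,P):
    K,D,T=cam(n); W=np.linalg.inv(T); r,_=cv2.Rodrigues(W[:3,:3])
    return cv2.projectPoints(np.array(P,float).reshape(-1,1,3),r,W[:3,3],K,D)[0].reshape(-1,2)
def cloud(n,d):
    v,u=np.nonzero(d>0); return unproj(n,np.c_[u,v],d[v,u]),u,v
E
python3 - <<'E'
from h import *
np.set_printoptions(precision=3,suppress=True)
for n in("top","scene"):
    im,d=env.get_image(n); cv2.imwrite(f"pics/{n}0.png",im[...,::-1]); np.savez(f"{n}0.npz",im=im,d=d)
    print(n,cam(n)[2].round(3).tolist())
    for t in("fixture","strap_knob","lever_pad","cover","pliers","split_ring","glue_bottle"):
        for r in env.find_in(n,t)[:2]:
            b=np.array(r["box"]);c=(b[:2]+b[2:])/2;z=d[int(c[1]),int(c[0])]
            print(t,round(r["p"],2),b.round(),unproj(n,c,z)[0])
o=env.observe();print(o["time_s"],o["eef_pos"],o["ee_rot"])
E
```

```text
top [[0.025, -0.992, 0.12, 0.514], [-1.0, -0.024, 0.006, -0.079], [-0.003, -0.12, -0.993, 0.918], [0.0, 0.0, 0.0, 1.0]]
fixture 0.72 [193.  83. 396. 292.] [ 0.686 -0.033  0.078]
strap_knob 0.77 [286. 208. 318. 250.] [ 0.619 -0.047  0.088]
lever_pad 0.87 [194. 147. 257. 291.] [0.643 0.085 0.014]
cover 0.87 [241. 103. 375. 238.] [ 0.718 -0.053  0.062]
cover 0.56 [287. 206. 312. 250.] [ 0.621 -0.044  0.089]
pliers 0.6 [378. 272. 427. 378.] [ 0.473 -0.216  0.002]
pliers 0.45 [192.  81. 395. 291.] [ 0.689 -0.031  0.076]
split_ring 0.91 [304. 298. 344. 334.] [ 0.485 -0.085  0.002]
glue_bottle 0.91 [170. 187. 201. 217.] [0.659 0.138 0.075]
scene [[-0.783, 0.485, -0.389, 0.99], [0.622, 0.627, -0.47, 0.37], [0.016, -0.61, -0.792, 0.801], [0.0, 0.0, 0.0, 1.0]]
fixture 0.72 [181. 205. 443. 389.] [0.717 0.027 0.072]
strap_knob 0.8 [310. 215. 351. 240.] [ 0.617 -0.051  0.088]
strap_knob 0.7 [209. 207. 350. 340.] [ 0.725 -0.046  0.057]
lever_pad 0.75 [298. 223. 440. 321.] [0.631 0.058 0.098]
cover 0.74 [209. 207. 350. 339.] [ 0.723 -0.047  0.058]
pliers 0.75 [291. 150. 371. 179.] [ 0.472 -0.222  0.008]
pliers 0.61 [368. 319. 404. 368.] [0.681 0.156 0.076]
split_ring 0.73 [353. 202. 390. 228.] [ 0.489 -0.081 -0.003]
glue_bottle 0.97 [368. 320. 402. 366.] [0.681 0.154 0.073]
0.8 [ 0.26  -0.596  0.292] [[ 0.399 -0.     0.917]
 [-0.917  0.     0.399]
 [-0.    -1.    -0.   ]]
```

View pictures.

View pics/top0.png

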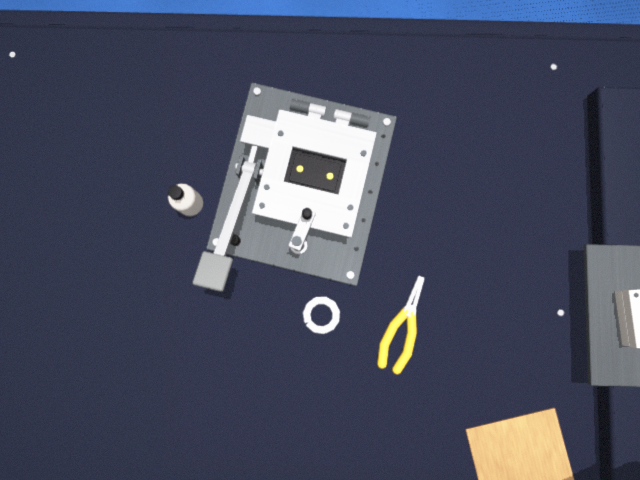

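View pics/scene0.png

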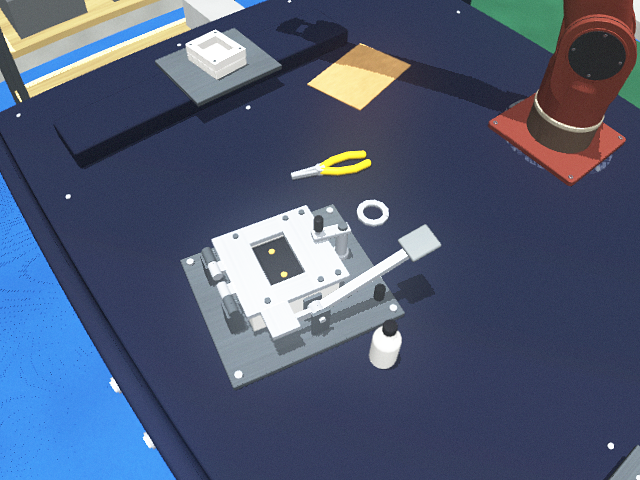

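Top view: fixture turned about 13°, plate corners near (252,83), (396,119), (358,285), (208,250); knob (306,214), post (298,246), pad (213,272), ring (321,315), bottle (185,200), pliers (403,325). The scene view agrees.

```bash
python3 - <<'E'
from h import *
np.set_printoptions(precision=4,suppress=True)
z=np.load("top0.npz");im,d=z["im"],z["d"]
from scipy.optimize import least_squares
F=np.array([[140,150,12],[140,-110,12],[-160,-110,12],[-160,150,12],[-193,105,133]])/1e3
px=np.array([[252,83],[396,119],[358,285],[208,250],[213,272]],float)
def W(q,P): c,s=np.cos(q[2]),np.sin(q[2]); return P@np.array([[c,s,0],[-s,c,0],[0,0,1]])+[q[0],q[1],0]
r=least_squares(lambda q:(proj("top",W(q,F))-px).ravel(),[.7,-.04,-.2]);q=r.x
print(q,r.fun.reshape(-1,2))
# pad and knob by depth
C,u,v=cloud("top",d)
c,s=np.cos(q[2]),np.sin(q[2]);L=(C-[q[0],q[1],0])@np.array([[c,-s,0],[s,c,0],[0,0,1]])*1e3
m=(L[:,2]>105)&(L[:,2]<160)&(L[:,0]<-150)&(L[:,1]>60);print("pad F",L[m].mean(0),np.percentile(L[m],[3,97],axis=0),m.sum())
m=(L[:,2]>112)&(L[:,2]<135)&(abs(L[:,1])<50)&(L[:,0]<-30);print("knob F",L[m].mean(0),m.sum(), C[m].mean(0))
m=(L[:,2]>66)&(L[:,2]<80)&(abs(L[:,1])<120)&(L[:,0]>-100);print("cover",L[m].min(0),L[m].max(0))
zs=np.load("scene0.npz");C2,_,_=cloud("scene",zs["d"]);L=(C2-[q[0],q[1],0])@np.array([[c,-s,0],[s,c,0],[0,0,1]])*1e3
m=(L[:,2]>105)&(L[:,2]<160)&(L[:,0]<-150)&(L[:,1]>60);print("pad F scene",L[m].mean(0),np.percentile(L[m],[3,97],axis=0),m.sum())
m=(L[:,2]>112)&(L[:,2]<135)&(abs(L[:,1])<50)&(L[:,0]<-30);print("knob F scene",L[m].mean(0),m.sum())
for n,P in dict(knob=[-80,-10,126],knob17=[-118+42*np.cos(1.6),-42*np.sin(1.6),126],pad=[-193,105,133],paddown=[-208,105,50]).items(): print(n,W(q,np.array([P])/1e3))
E
```

```text
[ 0.7144 -0.0662 -0.2129] [[-0.4511  0.1544]
 [ 1.3231 -2.006 ]
 [-0.1465  1.7031]
 [-1.2225  0.005 ]
 [ 0.4468 -0.0331]]
pad F [-188.0474  106.5545  132.3975] [[-214.595    85.2695  116.681 ]
 [-154.7756  128.3082  140.3354]] 1237
knob F [-75.5851  -4.9432 125.4588] 99 [ 0.6395 -0.055   0.1255]
cover [-88.5372 -78.4052  66.0169] [111.0974 119.9895  79.9911]
pad F scene [-185.3369  108.3436  129.7831] [[-213.572    86.1512  113.1871]
 [-154.0762  128.6933  138.9243]] 1072
knob F scene [-526.1829  -21.5188  122.6838] 440
knob [[ 0.6341 -0.059   0.126 ]]
knob17 [[ 0.589 -0.082  0.126]]
pad [[0.548  0.0772 0.133 ]]
paddown [[0.5333 0.0804 0.05  ]]
```

{"op": "step_arm", "data": {
  "moves": [
    {"rot": [0,7.14,0],"translation": [0,0,0],"jaw": 0},
    {"rot": [0,7.14,0],"translation": [0,0,0],"jaw": 0},
    {"rot": [0,7.14,0],"translation": [0,0,0],"jaw": 0},
    {"rot": [0,7.14,0],"translation": [0,0,0],"jaw": 0},
    {"rot": [0,7.14,0],"translation": [0,0,0],"jaw": 0},
    {"rot": [0,0,0],"translation": [-40,0,16],"jaw": 0},
    {"rot": [0,0,0],"translation": [-40,0,16],"jaw": 0},
    {"rot": [0,0,0],"translation": [-40,0,16],"jaw": 0},
    {"rot": [0,0,0],"translation": [-40,0,16],"jaw": 0},
    {"rot": [0,0,0],"translation": [-40,0,16],"jaw": 0}
  ]
}}

```text
time_s: 1.8
eef_pos: [0.3807, -0.4157, 0.2925]
ee_rot: [[-0.211, 0.0, 0.978], [-0.978, -0.0, -0.211], [0.0, -1.0, 0.0]]
contact_force: [0.5, -0.3, 0.6]
width: 0.0147
```

```bash
cat > s.py <<'E'
from h import *
np.set_printoptions(precision=3,suppress=True)
q=[.7144,-.0662,-.2129]
def toF(C): c,s=np.cos(q[2]),np.sin(q[2]); return (np.asarray(C)-[q[0],q[1],0])@np.array([[c,-s,0],[s,c,0],[0,0,1]])*1e3
if __name__=="__main__":
    o=env.observe();p=np.array(o["eef_pos"]);R=np.array(o["ee_rot"])
    print(o["time_s"],"tcpF",toF(p),"tip",toF(p+.07*R[:,1]),"xang-F",np.degrees(np.arctan2(R[1,0],R[0,0])-q[2]),R[:,1],"f",np.array(o["contact_force"]),o["width"],np.array(o["joints"]))
E
python3 s.py
```

```text
1.8 tcpF [-252.369 -412.111  292.473] tip [-252.343 -412.128  222.473] xang-F -89.96721033414951 [ 0. -0. -1.] f [ 0.452 -0.345  0.627] 0.014656074977155105 [ 0.748  0.159  0.002  1.68  -0.     1.302 -1.032]
```

{"op": "step_arm", "data": {
  "moves": [
    {"rot": [0,0,0],"translation": [-45,0,18.7],"jaw": 0},
    {"rot": [0,0,0],"translation": [-45,0,18.7],"jaw": 0},
    {"rot": [0,0,0],"translation": [-45,0,18.7],"jaw": 0},
    {"rot": [0,0,0],"translation": [-45,0,18.7],"jaw": 0},
    {"rot": [0,0,0],"translation": [-45,0,18.7],"jaw": 0},
    {"rot": [0,0,0],"translation": [-45,0,18.7],"jaw": 0},
    {"rot": [0,0,0],"translation": [-45,0,18.7],"jaw": 0},
    {"rot": [0,0,0],"translation": [-45,0,18.7],"jaw": 0},
    {"rot": [0,0,0],"translation": [-45,0,18.7],"jaw": 0},
    {"rot": [0,0,0],"translation": [-45,0,18.7],"jaw": 0}
  ]
}}

```text
time_s: 2.8
eef_pos: [0.6584, -0.0152, 0.2925]
ee_rot: [[-0.211, 0.0, 0.977], [-0.977, -0.0, -0.211], [-0.0, -1.0, 0.0]]
contact_force: [1.0, -0.0, -0.5]
width: 0.0005
```

```bash
python3 s.py
```

```text
2.8 tcpF [-65.47  38.02 292.47] tip [-65.436  38.02  222.47 ] xang-F -89.9924977848739 [ 0. -0. -1.] f [ 1.032 -0.041 -0.458] 0.0004517466401711667 [ 0.18   0.37  -0.298  1.427  0.109  1.361 -1.906]
```

{"op": "step_arm", "data": {
  "moves": [
    {"rot": [0,0,0],"translation": [0,40,0],"jaw": 0},
    {"rot": [0,0,0],"translation": [0,40,0],"jaw": 0},
    {"rot": [0,0,0],"translation": [0,25,0],"jaw": 0},
    {"rot": [0,0,0],"translation": [0,15,0],"jaw": 0},
    {"rot": [0,0,0],"translation": [0,0,0],"jaw": 0}
  ]
}}

```text
time_s: 3.3
eef_pos: [0.6566, -0.0169, 0.1703]
ee_rot: [[-0.211, -0.003, 0.978], [-0.978, 0.0, -0.211], [0.001, -1.0, -0.003]]
contact_force: [0.6, 0.6, -0.3]
width: 0.0008
```

```bash
python3 s.py; python3 -c "
from h import *
im,d=env.get_image('scene');cv2.imwrite('pics/s1.png',cv2.resize(im[150:400,150:480,::-1],None,fx=2,fy=2))"
```

```text
3.3 tcpF [-66.935  35.993 170.273] tip [-67.167  35.952 100.273] xang-F -89.97014048274207 [-0.003  0.    -1.   ] f [ 0.619  0.603 -0.278] 0.0007672705258916963 [ 0.179  0.452 -0.291  1.571  0.138  1.142 -1.925]
```

View pics/s1.png

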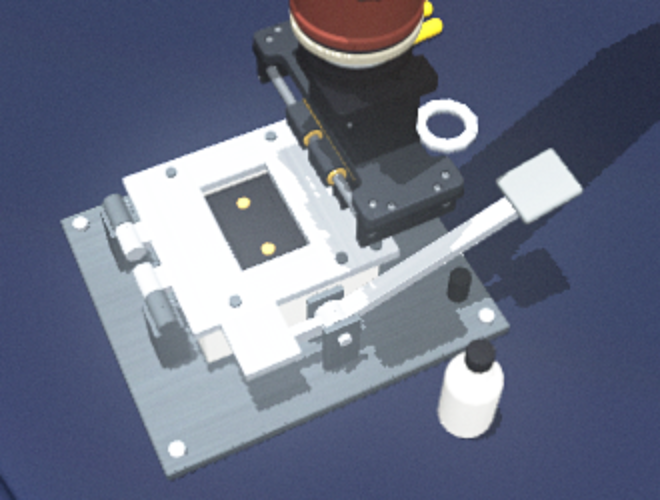

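Fingers stand behind the knob, clear of lever (bar at ~(420,260)) and cover. Pushing.

{"op": "step_arm", "data": {
  "moves": [
    {"rot": [0,0,0],"translation": [9,-1,0],"jaw": 0},
    {"rot": [0,0,0],"translation": [9,-1,0],"jaw": 0},
    {"rot": [0,0,0],"translation": [10,0,-1],"jaw": 0},
    {"rot": [0,0,0],"translation": [10,0,-2],"jaw": 0},
    {"rot": [0,0,0],"translation": [10,0,-8],"jaw": 0},
    {"rot": [0,0,0],"translation": [9,0,-9],"jaw": 0},
    {"rot": [0,0,0],"translation": [8,0,-6],"jaw": 0},
    {"rot": [0,0,0],"translation": [8,0,-5],"jaw": 0},
    {"rot": [0,0,0],"translation": [0,0,-2],"jaw": 0},
    {"rot": [0,0,0],"translation": [0,0,0],"jaw": 0}
  ]
}}

```text
time_s: 4.35
eef_pos: [0.6094, -0.0826, 0.1742]
ee_rot: [[-0.212, -0.0, 0.977], [-0.977, -0.002, -0.212], [0.002, -1.0, -0.0]]
contact_force: [0.1, -3.6, 0.2]
width: 0.0006
```

```bash
python3 s.py
```

```text
4.35 tcpF [-99.162 -38.261 174.231] tip [-99.168 -38.373 104.232] xang-F -90.04592987639066 [-0.    -0.002 -1.   ] f [ 0.129 -3.571  0.218] 0.0006216852472437527 [ 0.286  0.366 -0.277  1.681  0.111  1.111 -1.807]
```

{"op": "step_arm", "data": {
  "moves": [
    {"rot": [0,0,0],"translation": [0,0,5],"jaw": 0},
    {"rot": [0,0,0],"translation": [0,-30,0],"jaw": 0},
    {"rot": [0,0,0],"translation": [0,-40,0],"jaw": 0},
    {"rot": [0,0,0],"translation": [0,-35,0],"jaw": 0},
    {"rot": [0,0,0],"translation": [-29,0,-22],"jaw": 0},
    {"rot": [0,0,0],"translation": [-29,0,-22],"jaw": 0},
    {"rot": [0,0,0],"translation": [-29,0,-22],"jaw": 0},
    {"rot": [0,0,0],"translation": [-29,0,-22],"jaw": 0},
    {"rot": [0,0,0],"translation": [-28,0,-22],"jaw": 0},
    {"rot": [0,0,0],"translation": [0,0,0],"jaw": 0}
  ]
}}

```text
time_s: 5.35
eef_pos: [0.5358, 0.0881, 0.2797]
ee_rot: [[-0.202, -0.0, 0.979], [-0.979, 0.002, -0.202], [-0.002, -1.0, -0.001]]
contact_force: [0.5, 0.1, -0.4]
width: 0.0004
```

```bash
python3 s.py; python3 -c "
from s import *
im,d=env.get_image('scene');cv2.imwrite('pics/s2.png',cv2.resize(im[150:400,150:480,::-1],None,fx=2,fy=2))
im,d=env.get_image('top');cv2.imwrite('pics/t2.png',im[...,::-1])
C,u,v=cloud('top',d);L=toF(C)
m=(L[:,2]>112)&(L[:,2]<135)&(L[:,1]>-70)&(L[:,1]<30)&(L[:,0]<-50)&(L[:,0]>-150);k=np.median(L[m],axis=0);print('knob',k,m.sum(),np.arctan2(-k[1],k[0]+118))
print(env.find_in('top','strap_knob')[:2])
"
```

```text
5.35 tcpF [-207.187  113.087  279.665] tip [-207.253  113.241  209.665] xang-F -89.47714248454344 [-0.     0.002 -1.   ] f [ 0.511  0.072 -0.377] 0.0004025092037647022 [ 0.12   0.15  -0.4    1.727  0.058  1.277 -2.068]
knob [-116.866  -39.947  126.696] 94 1.5424211926870823
[{'box': [287.6, 232.7, 329.9, 251.7], 'p': 0.61}]
```

View pics/s2.png

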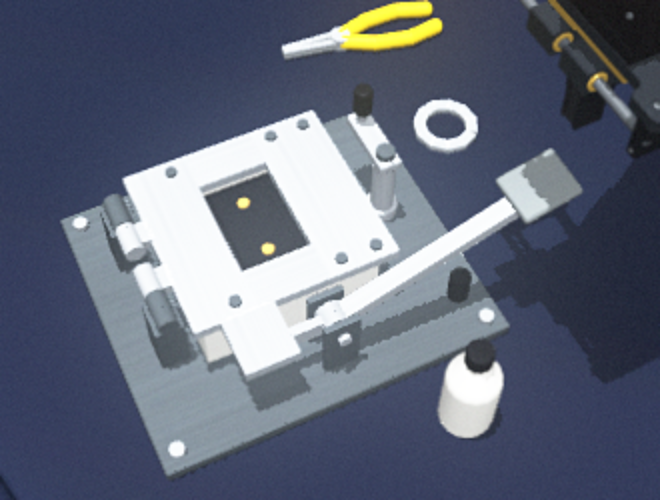

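Strap now points away (knob at (363,98), 1.54 rad) and the cover is shut; the bystanders have not moved. Next, descend over the pad.

{"op": "step_arm", "data": {
  "moves": [
    {"rot": [0,0,0],"translation": [8,20,2],"jaw": 0},
    {"rot": [0,0,0],"translation": [0,25,0],"jaw": 0},
    {"rot": [0,0,0],"translation": [0,15,0],"jaw": 0},
    {"rot": [0,0,0],"translation": [0,8,0],"jaw": 0},
    {"rot": [0,0,0],"translation": [0,8,0],"jaw": 0},
    {"rot": [0,0,0],"translation": [0,8,0],"jaw": 0},
    {"rot": [0,0,0],"translation": [0,8,0],"jaw": 0},
    {"rot": [0,0,0],"translation": [0,0,0],"jaw": 0}
  ]
}}

```text
time_s: 6.3
eef_pos: [0.5381, 0.0739, 0.1878]
ee_rot: [[-0.21, 0.0, 0.978], [-0.978, 0.0, -0.21], [-0.0, -1.0, 0.0]]
contact_force: [-4.6, 0.2, 10.7]
width: 0.0003
```

```bash
python3 s.py
```

```text
6.3 tcpF [-201.97    99.718  187.845] tip [-201.963   99.751  117.845] xang-F -89.94873539546484 [ 0.  0. -1.] f [-4.609  0.153 10.688] 0.0002673380505696652 [ 0.125  0.226 -0.387  1.838  0.095  1.096 -2.079]
```

{"op": "step_arm", "data": {
  "moves": [
    {"rot": [0,0,0],"translation": [0,8,-1],"jaw": 0},
    {"rot": [0,0,0],"translation": [0,8,-1],"jaw": 0},
    {"rot": [0,0,0],"translation": [0,8,-1],"jaw": 0},
    {"rot": [0,0,0],"translation": [0,8,-1],"jaw": 0},
    {"rot": [0,0,0],"translation": [0,8,-1],"jaw": 0},
    {"rot": [0,0,0],"translation": [0,8,0],"jaw": 0},
    {"rot": [0,0,0],"translation": [0,8,0],"jaw": 0},
    {"rot": [0,0,0],"translation": [0,6,0],"jaw": 0},
    {"rot": [0,0,0],"translation": [0,4,0],"jaw": 0},
    {"rot": [0,0,0],"translation": [0,0,0],"jaw": 0}
  ]
}}

```text
time_s: 7.3
eef_pos: [0.5319, 0.0755, 0.1218]
ee_rot: [[-0.21, -0.003, 0.978], [-0.978, 0.0, -0.21], [0.0, -1.0, -0.003]]
contact_force: [-10.2, 2.4, 8.5]
width: 0.0005
```

```bash
python3 s.py
```

```text
7.3 tcpF [-208.315   99.978  121.816] tip [-208.512   99.964   51.816] xang-F -89.91982092751577 [-0.003  0.    -1.   ] f [-10.187   2.364   8.531] 0.0005151108022946764 [ 0.11   0.294 -0.381  1.909  0.13   0.966 -2.112]
```

{"op": "step_arm", "data": {
  "moves": [
    {"rot": [0,0,0],"translation": [0,2,0],"jaw": 0},
    {"rot": [0,0,0],"translation": [0,2,0],"jaw": 0},
    {"rot": [0,0,0],"translation": [0,0,0],"jaw": 0},
    {"rot": [0,0,0],"translation": [0,0,0],"jaw": 0}
  ]
}}

```text
time_s: 7.7
eef_pos: [0.532, 0.0757, 0.1208]
ee_rot: [[-0.21, -0.002, 0.978], [-0.978, -0.0, -0.21], [0.001, -1.0, -0.002]]
contact_force: [-24.3, -0.4, 42.9]
width: 0.0004
```

```bash
python3 s.py; python3 -c "
from s import *
im,d=env.get_image('scene');cv2.imwrite('pics/s3.png',cv2.resize(im[150:400,150:480,::-1],None,fx=2,fy=2))
C,u,v=cloud('scene',d);L=toF(C)
m=(L[:,2]>60)&(L[:,2]<160)&(abs(L[:,1])<75)&(L[:,0]<60)&(L[:,0]>-85)&~((abs(L[:,0])<45)&(abs(L[:,1])<60))
a=np.polyfit(L[m][:,0],L[m][:,2],1);print('cover angle',-np.arctan(a[0]),m.sum())
"
```

```text
7.7 tcpF [-208.258  100.172  120.78 ] tip [-208.393  100.111   50.78 ] xang-F -89.92102536169838 [-0.002 -0.    -1.   ] f [-24.285  -0.415  42.929] 0.0004258145959541471 [ 0.109  0.295 -0.381  1.91   0.132  0.963 -2.115]
cover angle 0.3175424119472479 4181
```

View pics/s3.png

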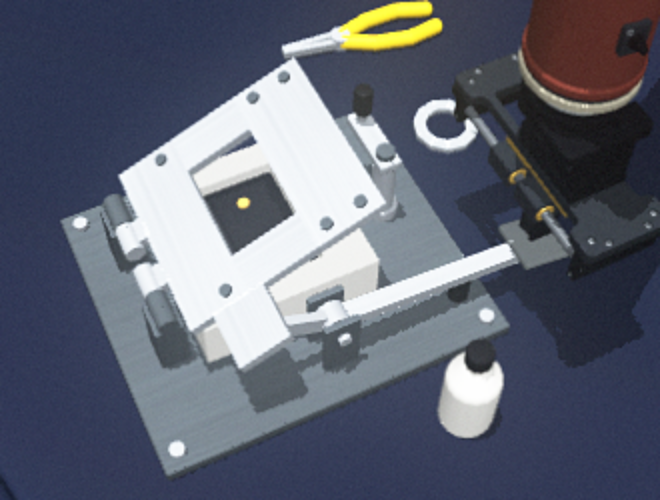

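At the stop: force rose from 8 to 43 N and the bar rests on its black stop near (458,290), with the cover open. I'll ease off a little and check the cover angle properly.

{"op": "step_arm", "data": {
  "moves": [
    {"rot": [0,0,0],"translation": [0,-1,-1],"jaw": 0},
    {"rot": [0,0,0],"translation": [0,0,0],"jaw": 0},
    {"rot": [0,0,0],"translation": [0,0,0],"jaw": 0},
    {"rot": [0,0,0],"translation": [0,0,0],"jaw": 0},
    {"rot": [0,0,0],"translation": [0,0,0],"jaw": 0}
  ]
}}

```text
time_s: 8.25
eef_pos: [0.5318, 0.0756, 0.1211]
ee_rot: [[-0.21, -0.0, 0.978], [-0.978, -0.0, -0.21], [0.0, -1.0, -0.0]]
contact_force: [-16.6, 0.1, 30.1]
width: 0.0001
```

```bash
python3 s.py; python3 -c "
from s import *
im,d=env.get_image('scene');C,u,v=cloud('scene',d);L=toF(C)
m=(L[:,2]>74)&(L[:,2]<170)&(abs(L[:,1])<75)&(L[:,0]<-45)&(L[:,0]>-90);t=L[m];print('front top z',np.percentile(t[:,2],[50,95,99]))
m=(L[:,2]>74)&(abs(L[:,1])<75)&(abs(L[:,1])>55)&(L[:,0]<60)&(L[:,0]>-65);a=np.polyfit(L[m][:,0],L[m][:,2],1);print('angle',-np.arctan(a[0]))
im,d=env.get_image('top');C,u,v=cloud('top',d);L=toF(C)
m=(L[:,2]>112)&(L[:,2]<135)&(L[:,1]>-70)&(L[:,1]<-20)&(L[:,0]<-100)&(L[:,0]>-150);print('knob',np.median(L[m],axis=0),m.sum())
for n in('pliers','split_ring','glue_bottle'): print(n,[(r['box'],round(r['p'],2)) for r in env.find_in('top',n)[:1]], [(r['box'],round(r['p'],2)) for r in env.find_in('scene',n)[:1]])
"; python3 s.py
```

```text
8.25 tcpF [-208.458  100.061  121.102] tip [-208.485  100.047   51.102] xang-F -89.93746786850537 [-0. -0. -1.] f [-16.567   0.15   30.136] 0.00013268190300044113 [ 0.11   0.293 -0.381  1.911  0.131  0.962 -2.114]
front top z [142.263 147.582 148.928]
angle 0.4038601392631464
knob [-116.879  -39.947  126.39 ] 94
pliers [([376.8, 276.5, 424.8, 376.8], 0.8)] []
split_ring [([306.0, 296.4, 341.5, 329.3], 0.59)] [([355.5, 202.5, 387.9, 227.6], 0.89)]
glue_bottle [([166.2, 186.5, 198.3, 219.4], 0.73)] [([367.5, 320.7, 402.2, 367.1], 0.61)]
8.65 tcpF [-208.47   100.086  121.109] tip [-208.498  100.075   51.109] xang-F -89.93634588434958 [-0. -0. -1.] f [-16.51   -0.11   29.924] 0.00042029195787892894 [ 0.11   0.293 -0.381  1.911  0.131  0.962 -2.114]
```

Cover 0.40 rad, a steady 30 N on the pad, strap clear. Handing in.

```bash
python3 -c "
from bench import env
print(env.close_job())"
```

```text
the job is handed in; nothing more can be done
None
```

The clamp fixture is open and the job is handed in at about 8.7 s, with the closed fingertips still pressing the lever down. The hand-in gives no verdict, so the results below are my own measurements.

I pushed the strap knob around its arc with the cover still shut, lifted off, then pressed the lever pad down to its stop and held it there.

Last checks:
- **Strap:** it stands at about 1.54 rad, clear of the cover, and did not move during the press.
- **Cover:** it is open at about 0.40 rad, with its front edge at z of about 0.145 m, and the gripper is not touching it.
- **Press force:** it holds steady at about 30 N down, with about 17 N of sideways friction. It reached 43 N at the stop before I eased off.
- **Lever:** the fingertips are at about z 51 mm, against 50 mm for the pad fully down.
- **Bystanders:** the pliers, ring and bottle are within a few pixels of where they started.
- **Housing:** I did not measure its position; the pictures show it in its nest.

**Disagreements:**
- A first rough fit gave the cover as 0.32 rad because it included nest points; the cleaner fit gave 0.40.
- The network did not find the pliers in the last scene picture, but found them in the top one.
- A sideways reading of 3.6 N at the end of the strap push stayed unexplained, and it was gone after I lifted off.

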